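# Twist the cap off a spice mill of unknown thread hand and hold it up

### The job

Open the spice mill for cleaning: twist its black ribbed cap loose and lift it straight off its neck. Nobody knows whether this mill's lug thread is left-handed or right-handed, so if the cap stops dead one way, turn it the other way. Finish while still gripping the cap, held still and level straight above the mill, about 10 cm up from where it sat, and leave the mug, the bowl and the teaspoon where they are.

Things in the scene. Friction and masses are not known exactly. Their poses are not given: they have to be found in the camera images.
- mill: Spice mill: a round steel motor base, 107 mm across at its black foot, narrowing to 68 mm at a flat ledge 105 mm above the worktop. It stands upright on suction feet and does not move. Origin: centre of its underside; z up its axis; the push button faces its -x. Under the cap is a neck 40 mm across, 17 mm tall, with a three-start lug thread out to 48 mm across.
- mill_seat (a point): Point on the mill's axis at ledge height (105 mm above the worktop), where the centre of the cap's underside sits when it is on.
- cap: The mill's twist cap: a black ribbed upright cylinder, 54 mm across, 60 mm tall, about 90 g, standing 105 to 165 mm above the worktop. Grip it across its sides from above, any yaw. Origin: centre of its underside; z up; closed, its x axis lies within 0.05 rad of the mill's x. Its thread hand cannot be seen and differs from start to start. It turns with little effort.
- mug: Green mug, 86 mm wide, 96 mm tall, loose bystander. Origin: centre of its underside.
- bowl: Small white bowl, 115 mm across, 51 mm tall, loose bystander. Origin: centre of its underside.
- teaspoon: Steel teaspoon lying on the worktop, 130 mm long, 11 mm high, loose bystander. Origin: centre of its underside.
- cap_top (a point): Centre of the cap's top, 60 mm above its underside; edge rounded over the last 5 mm. Wrong way, the cap stops hard after about 0.1 rad. Right way (anticlockwise from above if right-handed, clockwise if left-handed) it turns freely, staying on its ledge, and lifts off between 0.85 and 1.4 rad from closed (aim for 1.1); before that, lugs stop it after 1 to 3 mm of lift.

How it is judged:
By the outcome, as a careful person would: the job done as asked, in the order asked, and still so for the second after the job is handed in, while the arm keeps its last pose, push and grip.
It also fails if it takes over 48 s, if anything falls off the work surface, if the arm or the gripper's body presses on something with over 40 N, if the wrist force passes 120 N, or if a joint passes its speed limit or range.

### The arm

A 7-joint arm with a two-finger parallel gripper is mounted at the origin on a cart in front of the work surface, level with it; the furniture and walls round the work are solid. World frame = base frame: x ahead of the robot, y to its left, z up, the work surface at z = 0. Lengths are in m, angles in rad, forces in N, time in s.
With the tool pointing down it reaches from about 0.4 to 0.85 m from the base axis. Payload 4.5 kg.
Tool frame: the origin (TCP) lies at the very end of the fingers, on their centre line; the grasp point (between the pads) lies 19 mm behind it (r.grip_depth is the distance from the TCP to the grasp point, in m); z points along the fingers, y is the direction in which the jaws open and shut (so a half turn about z gives the same grasp; the last joint's range is limited). The gripper opens to 88 mm and grips with 3 to 60 N. Pads are 18 mm wide; open, the fingers measure 123 mm over their backs; the gripper's body (75 mm by 187 mm) begins 45 mm behind the grasp point.
Start: joints at [-1.267, 0.689, -0.195, 1.565, 0.157, 0.902, -0.215], TCP at [0.167, 0.602, 0.239] pointing down, gripper open.
Joint ranges: [-3.01, 3.01], [-0.46, 2.08], [-1.47, 1.51], [0.13, 2.56], [-1, 4.14], [0.04, 2.09], [-2.66, 2.66]. Speed limits (rad/s): [2.57, 2.57, 3.14, 3.14, 3.14, 3.14, 3.14].

### API

Orientations are given as a 3x3 rotation matrix whose columns are the frame's x, y, z axes.
In Python, from cell import r gives the robot as it stands.
- The arm moves only by the shell command python3 -m inch 'ROWS' [FORCE]. ROWS is JSON, a list of rows, each a list of 7 numbers: the shift along the world's x, y, z in mm, then the turn, a rotation vector about the world's x, y, z in rad, then the opening, from 0 (shut) to 1 (fully open). In form: [[dx, dy, dz, ax, ay, az, grip], ...]. A call has 1 to 8 rows; each row shifts and turns the commanded pose from where the row before left it; what a row does not reach is not made up. A row lasts 1/12 s, in which the tool goes at most 41.7 mm and 7.16 degrees, less where a joint would pass 70% of its speed; a pose out of reach is approached as far as the arm can. A call with a gripper value outside its range is refused whole. The fingers move at their own pace and stop on an object; FORCE is the grip in N (left out, the last holds). Time passes only in rows, so rows that do not move let the fingers close. It gives the time, the measured TCP pose, the force and the opening at its end, in the units of the state.
- r.observe(): the state, without advancing time (a new reading comes with each control period).
- r.grab_frame(name): name is "side" or "top"; returns (picture, depth): 480x640x3 uint8, red, green, blue; 480x640 float32, m along the optical axis (not along the pixel's ray), 0 where there is no reading.
- r.camera_params(name): a dict with "fx", "fy", "cx", "cy" (pixels), "distortion" ([k1, k2, p1, p2, k3] as OpenCV has them; the pictures are not rectified), "position" and "orientation" of the camera in the world. Camera axes: x right, y down, z forward; pixel columns grow to the right and rows downward; lengths in m; the calibration is good to about 2 mm. A picture is of the moment at which its call begins. camera_params takes no time and is no camera call.
- r.hand_in(): hands the job in, once; it reports no verdict.
The state is a dict: "time": time; "joint_pos": joint angles; "qd": joint speeds; "joint_torque": joint torques, N m; "eef_pos": TCP position; "ee_rot": TCP orientation; "ft_force": force on the tool from outside, world axes, zero at the start; "wrist_torque": the same for the moment, N m; "opening": finger opening in m.
Only numpy, scipy, OpenCV 4.12 (cv2) and the standard library are available. Lean on these libraries where they do the work, as an engineer would, in place of code of your own. Each camera call takes 0.05 s, during which the arm holds its last target. There are 200 camera calls.

## Working session

There is one attempt and no reset: what is moved stays moved. The work goes in short steps, Python scripts to look and compute and a shell command to move; the robot and the scene stay as the last step left them, time stands still between calls to the robot, and variables do not carry over. Pictures are saved under pics/ and viewed, about 8 in all and at most 12, crops included, and the job is handed in when it is done.

```bash
mkdir -p pics; ls; python3 - <<'E'
from cell import r
import cv2,numpy as np
for n in("top","side"):
    p,d=r.grab_frame(n); np.savez(f"pics/{n}0.npz",p=p,d=d); cv2.imwrite(f"pics/{n}0.png",p[:,:,::-1]); c=r.camera_params(n); print(n,c)
o=r.observe(); print(o["time"],o["eef_pos"],o["ee_rot"],o["opening"],o["joint_pos"])
E
```

```text
pics
top {'fx': 567.4198876617997, 'fy': 567.4198876617997, 'cx': 324.01362865602044, 'cy': 247.15974748142696, 'distortion': array([0.03791568, 0.        , 0.        , 0.        , 0.        ]), 'position': array([0.51765551, 0.06084778, 1.22303832]), 'orientation': array([[ 0.02192817, -0.99586334,  0.088178  ],
       [-0.99942032, -0.02413274, -0.02401339],
       [ 0.02604203, -0.08760032, -0.99581524]])}
side {'fx': 505.5321108284813, 'fy': 505.5321108284813, 'cx': 321.8429835549057, 'cy': 242.45799444116844, 'distortion': array([-0.09651987,  0.        ,  0.        ,  0.        ,  0.        ]), 'position': array([0.3587152 , 0.77278673, 0.68305962]), 'orientation': array([[-0.93538648, -0.19959331,  0.29191547],
       [-0.35345644,  0.55333705, -0.75424576],
       [-0.01098524, -0.80869069, -0.58813153]])}
0.1 [0.16645759 0.60184792 0.23798352] [[-9.63843747e-01  2.66467851e-01 -3.41150236e-04]
 [ 2.66468051e-01  9.63842422e-01 -1.60103697e-03]
 [-9.78098114e-05 -1.63405511e-03 -9.99998660e-01]] 0.0881875358310588 [-1.26722535  0.68991695 -0.1945152   1.56622525  0.15727556  0.90247478
 -0.2151114 ]
```

View pics/top0.png

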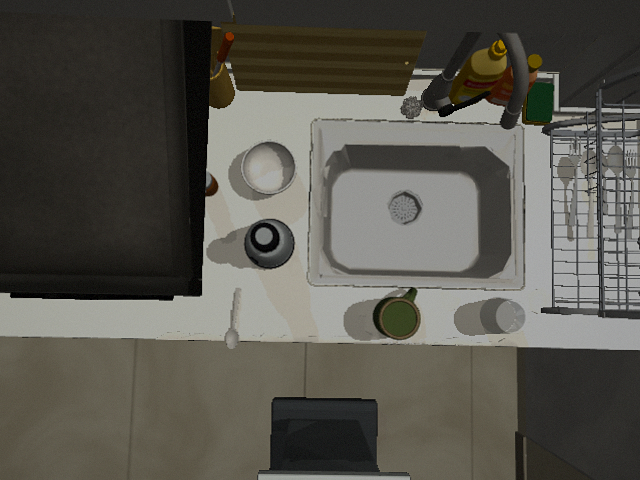

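View pics/side0.png

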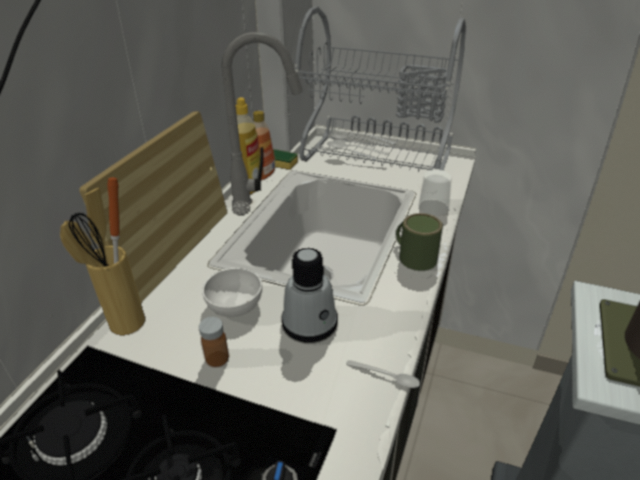

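```bash
cat > h.py <<'E'
from cell import r
import numpy as np,cv2
def rays(n,uv):
    c=r.camera_params(n);K=np.array([[c["fx"],0,c["cx"]],[0,c["fy"],c["cy"]],[0,0,1]])
    q=cv2.undistortPoints(np.array(uv,float).reshape(-1,1,2),K,np.array(c["distortion"]))[:,0]
    return c["position"],np.c_[q,np.ones(len(q))]@c["orientation"].T
def onplane(n,uv,z):
    p,d=rays(n,uv); return p+d*((z-p[2])/d[:,2])[:,None]
def cloud(n,d):
    v,u=np.mgrid[0:480,0:640]; p,dr=rays(n,np.c_[u.ravel(),v.ravel()]); 
    P=(p+dr*d.reshape(-1,1)).reshape(480,640,3); P[d==0]=np.nan; return P
E
python3 - <<'E'
from h import *
for n in("top","side"):
    f=np.load(f"pics/{n}0.npz"); P=cloud(n,f["d"])
    near=(abs(P[...,0]-0.51)<.15)&(abs(P[...,1]-.16)<.12)
    for a,b in((.155,.175),(.11,.15),(.01,.02)):
        m=near&(P[...,2]>a)&(P[...,2]<b); Q=P[m]
        if len(Q)<10: print(n,a,len(Q));continue
        (cx,cy),rad=cv2.minEnclosingCircle(Q[:,:2].astype(np.float32)); print(n,a,len(Q),Q.mean(0),"circ",cx,cy,rad,Q[:,2].max())
    if n=="top":
        for u,v in((100,100),(190,150),(100,320),(195,280),(400,205),(210,185),(222,80),(267,167),(397,318),(236,300),(500,60)): print(u,v,P[v,u].round(3))
        img=f["p"];cv2.imwrite("pics/c.png",np.hstack([cv2.resize(img[205:280,225:315][:,:,::-1],None,fx=5,fy=5)]))
        # dark circle
        g=img.max(2); m=((g<60)&near&(P[...,2]>.1)).astype(np.uint8)
        c=max(cv2.findContours(m,cv2.RETR_EXTERNAL,cv2.CHAIN_APPROX_NONE)[0],key=cv2.contourArea); (u,v),rr=cv2.minEnclosingCircle(c); print("dark",u,v,rr,onplane("top",[(u,v)],.16))
E
```

```text
top 0.155 635 [0.62859949 0.14872402 0.16426508] circ 0.6296095252037048 0.14872264862060547 0.028431300073862076 0.17052546488487774
top 0.11 63 [0.6122819  0.13573764 0.1286464 ] circ 0.6207339763641357 0.1451471447944641 0.031191140413284302 0.14915616089498318
top 0.01 142 [0.57143179 0.12674785 0.01437482] circ 0.535759687423706 0.13587795197963715 0.1548355519771576 0.01994787420001609
100 100 [0.666 0.225 0.79 ]
190 150 [0.638 0.164 0.752]
100 320 [ 0.461  0.5   -0.001]
195 280 [0.531 0.164 0.707]
400 205 [ 0.753 -0.162 -0.184]
210 185 [0.742 0.269 0.07 ]
222 80 [0.94  0.243 0.129]
267 167 [0.796 0.159 0.012]
397 318 [ 0.48  -0.115  0.09 ]
236 300 [0.508 0.216 0.007]
500 60 [ 0.963 -0.282  0.208]
dark 115.5 199.5 127.43831634521484 [[0.69166457 0.42653502 0.16      ]]
side 0.155 547 [0.62503214 0.15594364 0.16282385] circ 0.6283612847328186 0.15095221996307373 0.02806268446147442 0.16729034726878855
side 0.11 572 [0.61975053 0.16831095 0.13016427] circ 0.6265459656715393 0.15188968181610107 0.02797580510377884 0.14993471537731107
side 0.01 261 [0.59451119 0.18864269 0.01515758] circ 0.5248934626579285 0.15580102801322937 0.13990692794322968 0.01998506906142683
```

```bash
python3 - <<'E'
from h import *
f=np.load("pics/top0.npz"); P=cloud("top",f["d"])
for v in (30,100,200,270,285,292,296,299):
    print(v,[P[v,u].round(2).tolist() for u in (20,100,170,185,195,201,207)])
H=P[P[...,2]>.4]; print(H.min(0),H.max(0)); 
f=np.load("pics/side0.npz"); P=cloud("side",f["d"])
H=P[P[...,2]>.3]; print(H.min(0),H.max(0))
print(P[270:,:,2].max(), [P[v,u].round(2).tolist() for v,u in((5,40),(40,10),(250,20),(300,590),(380,600),(470,500))])
E
```

```text
30 [[0.71, 0.28, 0.8], [0.71, 0.22, 0.81], [0.71, 0.17, 0.81], [0.73, 0.16, 0.79], [0.74, 0.16, 0.75], [0.75, 0.16, 0.73], [0.77, 0.16, 0.7]]
100 [[0.66, 0.29, 0.79], [0.67, 0.23, 0.79], [0.67, 0.17, 0.79], [0.67, 0.16, 0.79], [0.69, 0.16, 0.74], [0.69, 0.16, 0.72], [0.7, 0.16, 0.69]]
200 [[0.59, 0.3, 0.76], [0.59, 0.23, 0.76], [0.59, 0.17, 0.77], [0.59, 0.16, 0.77], [0.6, 0.16, 0.72], [0.61, 0.16, 0.7], [0.72, 0.29, -0.0]]
270 [[0.54, 0.3, 0.74], [0.54, 0.24, 0.74], [0.54, 0.18, 0.74], [0.54, 0.17, 0.74], [0.54, 0.16, 0.71], [0.54, 0.16, 0.68], [0.57, 0.28, 0.0]]
285 [[0.52, 0.3, 0.74], [0.52, 0.24, 0.74], [0.53, 0.18, 0.74], [0.53, 0.17, 0.74], [0.53, 0.16, 0.71], [0.53, 0.16, 0.68], [0.54, 0.28, -0.0]]
292 [[0.52, 0.3, 0.74], [0.52, 0.24, 0.74], [0.52, 0.18, 0.74], [0.52, 0.17, 0.74], [0.52, 0.16, 0.7], [0.52, 0.16, 0.68], [0.52, 0.28, 0.0]]
296 [[0.51, 0.66, 0.01], [0.51, 0.5, 0.01], [0.51, 0.35, 0.01], [0.52, 0.17, 0.74], [0.52, 0.16, 0.7], [0.52, 0.29, -0.0], [0.52, 0.28, -0.0]]
299 [[0.5, 0.67, -0.0], [0.5, 0.5, 0.01], [0.51, 0.35, 0.01], [0.51, 0.32, -0.0], [0.51, 0.3, -0.0], [0.51, 0.29, -0.0], [0.51, 0.28, -0.0]]
[ 0.51610865 -0.25879374  0.40000049] [0.91803181 0.31850648 0.86950723]
[ 0.03969651 -0.69655189  0.30000204] [1.02557075 0.38089057 0.57949568]
nan [[1.02, 0.2, 0.56], [1.02, 0.27, 0.53], [1.02, 0.37, 0.23], [0.12, -0.1, 0.0], [0.11, 0.11, 0.0], [0.15, -0.15, -0.74]]
```

```bash
python3 -m inch '[[20,-35,0,0,0,-0.06,1],[20,-35,0,0,0,-0.06,1],[20,-35,0,0,0,-0.06,1],[20,-35,0,0,0,-0.06,1]]'; python3 -c "
from cell import r
o=r.observe();print(o['joint_pos'],o['eef_pos'])"
```

```text
time: 0.43
eef_pos: [0.247, 0.4605, 0.2384]
ee_rot: [[-0.872, 0.49, -0.0], [0.49, 0.872, -0.001], [-0.0, -0.001, -1.0]]
ft_force: [0.7, -0.0, 0.7]
opening: 0.088
[-1.07503296  0.55528528 -0.14525724  1.87404774  0.11603608  0.72106816
 -0.22744322] [0.24700228 0.46051172 0.23839181]
```

```bash
python3 -m inch '[[20,-35,0,0,0,-0.06,1],[20,-35,0,0,0,-0.06,1],[20,-35,0,0,0,-0.06,1],[20,-35,0,0,0,-0.06,1],[20,-35,0,0,0,-0.06,1],[30,-10,0,0,0,-0.07,1],[30,-15,0,0,0,-0.07,1]]'; python3 -m inch '[[36,-18,0,0,0,-0.07,1],[36,-18,0,0,0,-0.07,1],[36,-18,0,0,0,-0.07,1],[36,-18,0,0,0,-0.07,1],[36,-18,0,0,0,-0.07,1],[36,-18,0,0,0,-0.07,1],[4,-2,0,0,0,0,1],[0,0,0,0,0,0,1]]'; python3 - <<'E'
from h import *
o=r.observe();print(o['joint_pos'],o['eef_pos'],o['ft_force'])
p,d=r.grab_frame("side");cv2.imwrite("pics/side1.png",p[:,:,::-1])
E
```

```text
time: 1.02
eef_pos: [0.4069, 0.2607, 0.2388]
ee_rot: [[-0.579, 0.815, -0.001], [0.815, 0.579, -0.0], [0.0, -0.001, -1.0]]
ft_force: [0.1, 2.3, -0.0]
opening: 0.0883
time: 1.68
eef_pos: [0.6284, 0.1495, 0.2378]
ee_rot: [[-0.196, 0.981, 0.001], [0.981, 0.196, -0.002], [-0.002, 0.0, -1.0]]
ft_force: [-0.2, 0.7, 0.7]
opening: 0.0881
[-0.34044453  0.71690368  0.06468888  1.50637468 -0.05095391  0.91985676
 -0.06398005] [0.62842118 0.14954084 0.23782544] [-0.21386443  0.70430808  0.65129964]
```

View pics/side1.png

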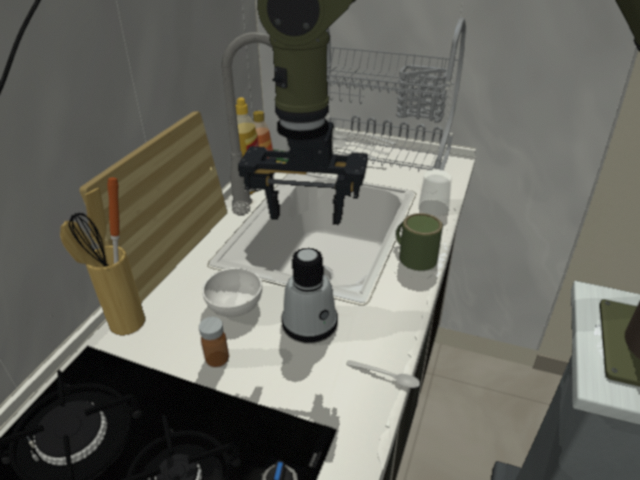

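Side view: the open fingers (275,215) and (337,218) straddle the cap (307,255), with nothing in the way. I'll descend and grip next.

```bash
python3 -m inch '[[0,0,-25,0,0,0,1],[0,0,-25,0,0,0,1],[0,0,-20,0,0,0,1],[0,0,-20,0,0,0,1],[0,0,-15,0,0,0,1],[0,0,-15,0,0,0,1],[0,0,0,0,0,0,1]]' 20; python3 -m inch '[[0,0,0,0,0,0,0.62],[0,0,0,0,0,0,0.62],[0,0,0,0,0,0,0.62],[0,0,0,0,0,0,0.62],[0,0,0,0,0,0,0.62]]' 20;  python3 - <<'E'
from h import *
p,d=r.grab_frame("side");cv2.imwrite("pics/side2.png",cv2.resize(p[130:330,200:420,::-1],None,fx=2.5,fy=2.5))
E
```

```text
time: 2.32
eef_pos: [0.6225, 0.1541, 0.1159]
ee_rot: [[-0.203, 0.979, -0.007], [0.979, 0.203, -0.0], [0.001, -0.007, -1.0]]
ft_force: [-0.1, 0.1, -0.6]
opening: 0.0882
time: 2.73
eef_pos: [0.627, 0.1526, 0.1197]
ee_rot: [[-0.2, 0.98, 0.001], [0.98, 0.2, 0.0], [0.0, 0.002, -1.0]]
ft_force: [-0.5, -0.2, -0.2]
opening: 0.0572
```

View pics/side2.png

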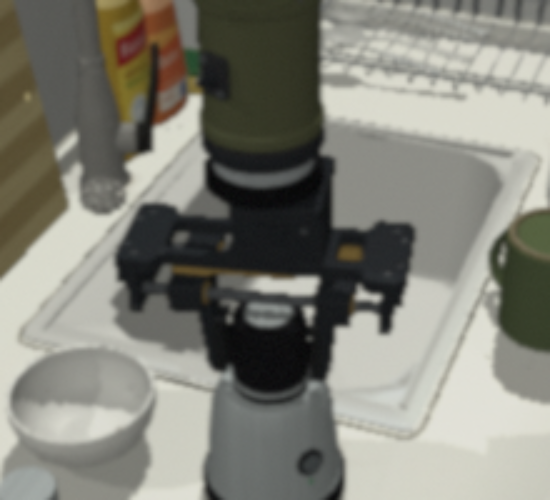

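```bash
python3 -m inch '[[2,-2.5,0,0,0,0,0.62],[0,0,0,0,0,0,0.62],[0,0,0,0,0,0,0.5],[0,0,0,0,0,0,0.5],[0,0,0,0,0,0,0.5],[0,0,0,0,0,0,0.5]]' 20; python3 -c "
from cell import r
o=r.observe();print(o['joint_pos'],o['eef_pos'],o['ft_force'],o['wrist_torque'])"
```

```text
time: 3.28
eef_pos: [0.6288, 0.1494, 0.1189]
ee_rot: [[-0.199, 0.98, 0.0], [0.98, 0.199, -0.001], [-0.001, 0.0, -1.0]]
ft_force: [0.5, -1.7, 2.2]
opening: 0.0533
[-0.32953199  0.86426098  0.04612342  1.60124876 -0.05499896  0.6770384
 -0.05605756] [0.62880568 0.14940068 0.11887015] [ 0.52439347 -1.6814177   2.24608244] [-0.34520129 -0.04805765  0.01447709]
```

```bash
cat > s.py <<'E'
from h import *
o=r.observe();R=o['ee_rot'];print('yaw',np.arctan2(R[0,1],R[1,1]).round(3),'(- is ccw) pos',o['eef_pos'].round(4),'F',o['ft_force'].round(1),'T',o['wrist_torque'].round(2),'q7',o['joint_pos'][6].round(2))
E
python3 s.py; python3 -m inch '[[0,0,0,0,0,0.03,0.5],[0,0,0,0,0,0.03,0.5]]'; python3 s.py;  python3 -m inch '[[0,0,0,0,0,0.03,0.5],[0,0,0,0,0,0.03,0.5]]'; python3 s.py;  python3 -m inch '[[0,0,0,0,0,0.03,0.5],[0,0,0,0,0,0.0,0.5]]'; python3 s.py
```

```text
yaw 1.37 (- is ccw) pos [0.6288 0.1494 0.1189] F [ 0.5 -1.7  2.2] T [-0.35 -0.05  0.01] q7 -0.06
time: 3.45
eef_pos: [0.6286, 0.1502, 0.1189]
ee_rot: [[-0.261, 0.965, 0.0], [0.965, 0.261, 0.0], [0.0, 0.0, -1.0]]
ft_force: [0.1, -1.2, 1.9]
opening: 0.0536
yaw 1.307 (- is ccw) pos [0.6286 0.1502 0.1189] F [ 0.1 -1.2  1.9] T [-0.2  -0.01 -0.  ] q7 -0.01
time: 3.62
eef_pos: [0.6286, 0.1503, 0.1189]
ee_rot: [[-0.319, 0.948, 0.0], [0.948, 0.319, 0.001], [0.0, 0.0, -1.0]]
ft_force: [0.2, -0.4, 2.3]
opening: 0.0539
yaw 1.246 (- is ccw) pos [0.6286 0.1503 0.1189] F [ 0.2 -0.4  2.3] T [-0.09  0.06 -0.05] q7 0.03
time: 3.78
eef_pos: [0.6286, 0.1502, 0.1189]
ee_rot: [[-0.346, 0.938, 0.0], [0.938, 0.346, 0.001], [0.001, 0.0, -1.0]]
ft_force: [-0.1, 0.6, 2.3]
opening: 0.0533
yaw 1.217 (- is ccw) pos [0.6286 0.1502 0.1189] F [-0.1  0.6  2.3] T [-0.06  0.02 -0.  ] q7 0.05
```

```bash
for i in 1; do python3 -m inch '[[0,0,0,0,0,0.04,0.5],[0,0,0,0,0,0.04,0.5]]'|head -1; python3 s.py; python3 -m inch '[[0,0,0,0,0,0.04,0.5],[0,0,0,0,0,0.04,0.5],[0,0,0,0,0,0,0.5]]' |head -1; python3 s.py; done
```

```text
time: 3.95
yaw 1.138 (- is ccw) pos [0.6286 0.1502 0.1189] F [0.3 0.7 3.1] T [-0.08  0.03 -0.05] q7 0.11
time: 4.2
yaw 1.058 (- is ccw) pos [0.6287 0.1501 0.1189] F [-0.1 -0.2  2.6] T [-0.08  0.03  0.04] q7 0.17
```

No stop at 0.31 rad and hardly any torque, so the thread is right-handed. I'll continue anticlockwise to about 1.1 rad.

```bash
python3 -m inch '[[0,0,0,0,0,0.08,0.5],[0,0,0,0,0,0.08,0.5],[0,0,0,0,0,0.08,0.5],[0,0,0,0,0,0.08,0.5],[0,0,0,0,0,0.08,0.5]]'|head -1; python3 s.py; python3 -m inch '[[0,0,0,0,0,0.08,0.5],[0,0,0,0,0,0.08,0.5],[0,0,0,0,0,0.08,0.5],[0,0,0,0,0,0.08,0.5],[0,0,0,0,0,0.07,0.5],[0,0,0,0,0,0,0.5],[0,0,0,0,0,0,0.5]]' |head -1; python3 s.py
```

```text
time: 4.62
yaw 0.657 (- is ccw) pos [0.6286 0.15   0.1189] F [-0.6  1.   2.9] T [-0.11  0.11 -0.07] q7 0.45
time: 5.2
yaw 0.272 (- is ccw) pos [0.6285 0.1498 0.1189] F [-0.3 -0.5  4. ] T [-0.15  0.12 -0.01] q7 0.74
```

```bash
python3 -m inch '[[0,0,1,0,0,0,0.5],[0,0,1,0,0,0,0.5],[0,0,1,0,0,0,0.5],[0,0,1,0,0,0,0.5],[0,0,0,0,0,0,0.5]]'|head -2; python3 s.py;  python3 -m inch '[[0,0,1,0,0,0,0.5],[0,0,1,0,0,0,0.5],[0,0,0,0,0,0,0.5]]'|head -2; python3 s.py
```

```text
time: 5.62
eef_pos: [0.6283, 0.1498, 0.1226]
yaw 0.27 (- is ccw) pos [0.6283 0.1498 0.1226] F [-0.   0.3 -1.7] T [-0.04  0.02  0.04] q7 0.74
time: 5.87
eef_pos: [0.6284, 0.1498, 0.1248]
yaw 0.27 (- is ccw) pos [0.6284 0.1498 0.1248] F [-0.4  0.  -0.8] T [-0.1   0.11  0.01] q7 0.74
```

```bash
python3 -m inch '[[0,0,5,0,0,0,0.5],[0,0,8,0,0,0,0.5],[0,0,10,0,0,0,0.5],[0,0,12,0,0,0,0.5],[0,0,12,0,0,0,0.5],[0,0,12,0,0,0,0.5],[0,0,12,0,0,0,0.5],[0,0,10,0,0,0,0.5]]'|head -2;  python3 -m inch '[[0,0,8,0,0,0,0.5],[0,0,5,0,0,0,0.5],[0,0,0,0,0,0,0.5],[0,0,0,0,0,0,0.5],[0,0,0,0,0,0,0.5],[0,0,0,0,0,0,0.5]]'; python3 s.py; python3 - <<'E'
from h import *
for n in("side","top"):
    p,d=r.grab_frame(n);cv2.imwrite(f"pics/{n}3.png",p[:,:,::-1])
    P=cloud(n,d)
    m=(abs(P[...,0]-.6285)<.045)&(abs(P[...,1]-.15)<.045)&(p.max(2)<60)&(P[...,2]>.19)&(P[...,2]<.28)
    f=np.load(f"pics/{n}0.npz"); diff=(abs(f["p"].astype(int)-p).max(2)>40)
    print(n,m.sum(),P[m][:,2].min())
E
```

```text
time: 6.53
eef_pos: [0.629, 0.1501, 0.2077]
time: 7.03
eef_pos: [0.6281, 0.1498, 0.218]
ee_rot: [[-0.964, 0.266, -0.001], [0.266, 0.964, -0.0], [0.001, -0.001, -1.0]]
ft_force: [0.2, -0.5, -0.8]
opening: 0.0538
yaw 0.27 (- is ccw) pos [0.6281 0.1498 0.218 ] F [ 0.2 -0.5 -0.8] T [-0.   -0.02  0.02] q7 0.78
side 1190 0.20475892344942148Traceback (most recent call last):
  File "<stdin>", line 7, in <module>
    return umr_minimum(a, axis, None, out, keepdims, initial, where)
ValueError: zero-size array to reduction operation minimum which has no identity
```

View pics/side3.png

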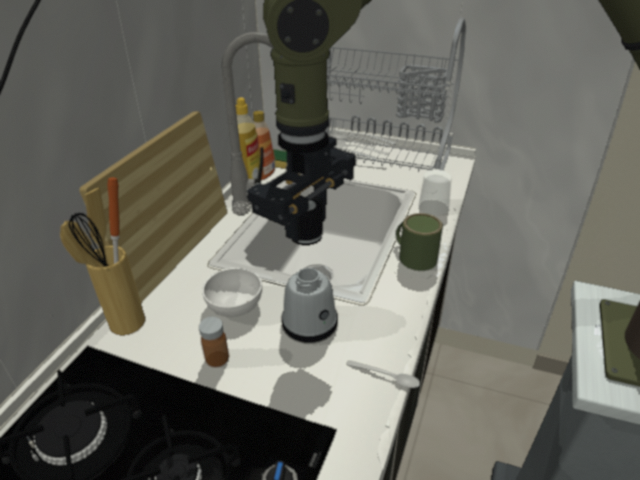

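View pics/top3.png

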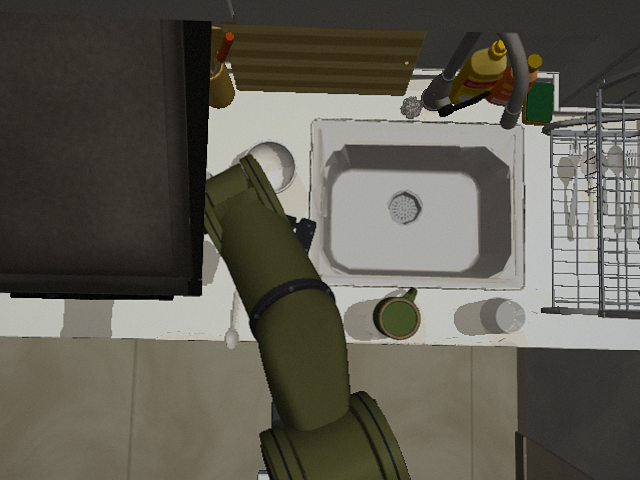

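Side view: the cap, underside about (307,240), is in the fingers above the bare neck (310,280). Bowl (233,292), mug (419,242) and spoon (385,374) look unmoved. In the top view the mug and the spoon's bowl end are also where they were; the arm partly covers the bowl and spoon.

```bash
python3 -m inch '[[0,0,1,0,0,0,0.5],[0,0,0,0,0,0,0.5],[0,0,0,0,0,0,0.5],[0,0,0,0,0,0,0.5],[0,0,0,0,0,0,0.5]]'; python3 s.py; python3 -c "
from cell import r
print(abs(r.observe()['qd']).max()); r.hand_in()"
```

```text
time: 7.55
eef_pos: [0.6286, 0.1499, 0.2197]
ee_rot: [[-0.964, 0.267, 0.0], [0.267, 0.964, 0.0], [-0.0, 0.0, -1.0]]
ft_force: [-0.1, -0.4, -0.8]
opening: 0.0537
yaw 0.27 (- is ccw) pos [0.6286 0.1499 0.2197] F [-0.1 -0.4 -0.8] T [-0.06 -0.01  0.01] q7 0.78
0.0022929283385157008
the job is handed in; nothing more can be done
```

The cap is off the mill, and I handed the job in with the arm still gripping it. I turned the cap anticlockwise by 1.10 rad. It never stopped and showed almost no torque, so this mill's thread is right-handed. I then lifted it straight up; it came free with about 1 N on the wrist, roughly the cap's own weight.

**Last checks:**
- **Height:** the arm had risen 101 mm from where it gripped the cap. Side-camera depth, read 1 mm lower, put the cap's underside at z ≈ 0.205 m, against 0.105 m when it sat on the mill.
- **Position:** it is level, over the mill's axis to about 1 mm, and still. The grip opening is 53.7 mm, against the cap's 54 mm.
- **Bystanders:** the mug, bowl and teaspoon look unmoved, judged by eye from the pictures rather than measured.
- **Time:** 7.55 s were used of the 48 s allowed.

**One check failed:** the top-camera depth check on the cap found nothing, because the arm hid the cap from that view. The cap's height therefore rests on the side camera and the arm's own position readings.

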